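# Seat a carving blank under the retaining block

### The arm

A 7-joint arm with a two-finger parallel gripper is mounted at the origin on the work surface. World frame = base frame: x ahead of the robot, y to its left, z up, the work surface at z = 0. Lengths are in m, angles in rad, forces in N, time in s.
With the tool pointing down it reaches from about 0.35 to 0.9 m from the base axis. Payload 8.1 kg.
Tool frame: the origin (TCP) lies between the finger pads; the fingertips stand 25 mm ahead of it and the grasp point (between the pads) lies 6 mm ahead of it; z points along the fingers, y is the line along which they close (so a half turn about z gives the same grasp; the last joint's range is limited). The gripper opens to 92 mm and grips with 3 to 60 N. Pads are 19 mm wide; open, the fingers measure 130 mm over their backs; the gripper's body (75 mm by 190 mm) begins 47 mm behind the grasp point.
Start: joints at [1.116, 0.434, 0.025, 1.573, -0.012, 1.134, -0.075], TCP at [0.215, -0.587, 0.252] pointing down, gripper open.
Joint ranges: [-2.62, 2.62], [-0.44, 2.09], [-1.27, 1.32], [0.08, 2.57], [-1.32, 4.46], [0.12, 2], [-2.74, 2.74]. Speed limits (rad/s): [2.22, 2.22, 3.01, 3.01, 3.14, 3.14, 3.14].

### API

Orientations are given as a rotation vector (axis times angle).
In Python, from station import env, eyes gives the robot as it stands.
- The arm moves only by the tool move_arm, never from a script. Its argument "motion" is a list of rows, each a list of 3 entries, a list of its own where there are three numbers: the shift along the tool's x, y, z as a fraction of full scale, then the turn about the tool's z as a fraction of full scale, then the finger opening in mm, from 0 to 91.8. A call has 1 to 5 rows; each row shifts and turns the commanded pose from where the row before left it, along the tool's axes as they then stand; what a row does not reach is not made up. Full scale, the value 1, is 0.04 m for a shift and 0.08 rad for a turn. A row lasts 1/12 s, in which the tool goes at most 41.7 mm and 7.16 degrees, less where a joint would pass 70% of its speed; a pose out of reach is approached as far as the arm can. A call with a number of a shift or a turn outside -1 to 1 is refused whole. A call with a gripper value outside its range is refused whole. The fingers move at their own pace and stop on an object; "force" is the grip in N (left out, the last holds). Time passes only in rows, so rows that do not move let the fingers close. It gives the time, the measured TCP pose, the force, the opening and the grip force at its end, in the units of the state.
- env.get_obs(): the state, without advancing time (a new reading comes with each control period).
- eyes.camera(name): name is "side" or "top" or "wrist"; returns the picture (384x512x3 uint8, blue, green, red); there is no depth.
- eyes.get_calibration(name): a dict with "fov_y" (degrees; the focal length in pixels is half the picture's height over the tangent of half this angle, whatever the lens; pixels are square), "cx", "cy" (the principal point, pixels), "distortion" ([k1, k2, p1, p2, k3] as OpenCV has them; the pictures are not rectified), "world_to_cam" (4x4, takes a point from world to camera coordinates). Camera axes: x right, y down, z forward; pixel columns grow to the right and rows downward; lengths in m; the calibration is good to about 2 mm. A picture is of the moment at which its call begins: read the wrist's pose just before it. get_calibration takes no time and is no camera call; for the wrist camera it gives the pose at the moment of the call.
- env.close_job(): hands the job in; it is judged then, once.
The state is a dict: "t": time; "joints": joint angles; "joint_vel": joint speeds; "tau": joint torques, N m; "position": TCP position; "tool_rot": TCP orientation; "wrist_force": force on the tool from outside, world axes, zero at the start; "wrist_torque": the same for the moment, N m; "gripper_width": finger opening in m; "grasp_force": force on a finger pad.
Only numpy, scipy, OpenCV 4.12 (cv2) and the standard library are available. Lean on these libraries where they do the work, as an engineer would, in place of code of your own. Each camera call takes 0.05 s, during which the arm holds its last target. There are 200 camera calls.

### The job

Get the walnut blank with the thin toe ready for carving: set it flat on the carving board and slide its toe in under the overhang of the retaining block until it is fully home in the pocket, square with the board, then let go of it. Leave the plain walnut block and the mallet where they lie.

Things in the scene. Friction and masses are not known exactly. Their poses are not given: they have to be found in the camera images.
- blank: Loose L-shaped dark walnut blank, 0.1 to 0.2 kg, upright on the bench: a body 60 (x) x 50 (y) x 60 mm high and, at its foot, a thin toe jutting 40 mm to +x, 50 mm wide, 14 mm thick, underside level with the body's. Origin: centre of the body's underside (toe end at x = +70 mm, rear face at -30 mm). x points along the toe, z up. Grip the body across y (50 mm).
- toe (a point): The middle of the lower front edge of the blank's toe: 70 mm from the blank's origin along its x, at the height of its underside; axes as the blank's.
- board: Carving board fixed to the bench: plywood plate 240 (x) x 140 (y) x 12 mm, its top flat and clear from x = -120 to +50 mm; from x = +50 to +120 mm a pale wood retaining block, 130 mm wide in y, 36 mm high above the plate (bolt heads 4 mm higher). Origin: centre of the plate's underside. x points along the plate into the pocket, z up. With the toe home the blank's origin is at x = +15 mm.
- pocket (a point): Middle of the foot of the pocket's back wall, on the plate's top: x = +85, y = 0, z = +12 mm from the board's origin; axes as the board's. The pocket, cut under the block, opens to -x: mouth 35 mm before this point, 74 mm wide, 22 mm high, under a 14 mm thick overhang, so the toe enters only sideways along +x, until its end meets the back wall here.
- plain: Bystander: a plain loose rectangular block of the same walnut without a toe, 100 (x) x 50 (y) x 60 mm high. Origin on its underside, 30 mm from its -x end; z up. It and the toed blank may have changed places.
- mallet: Bystander: a loose wooden mallet lying on the bench beyond the board, head 75 (x) x 110 (y) x 60 mm high, round handle 26 mm thick and 200 mm long to -x (towards the robot's right). Origin: centre of the head's underside.
Mind the look-alikes: they are no part of the job. Leave any green, orange or turquoise look-alike of the blank alone.

How it is judged:
At the end, for the whole second after the job is handed in: Toe under the overhang, its end within 12 mm of the pocket's back wall and 20 mm of its middle line, underside within 5 mm of the plate, blank upright within 0.1 rad and square with the board within 0.21 rad, at rest; plain block and mallet within 30 mm of their starts (x of toe in the frame of pocket between -0.012 and 0.006 m and y of toe in the frame of pocket between -0.02 and 0.02 m and z of toe in the frame of pocket between -0.005 and 0.005 m and angle between blank's own z axis and vertical below 0.1 rad and angle between the x axis of blank and the x axis of board, either way round below 0.21 rad and linear speed of blank below 0.02 m/s and distance of each of plain, mallet from where it was at the start of the episode below 0.03 m); the robot touches nothing.
It fails at once if the plain block is moved by more than 30 mm (distance of plain from where it was at the start of the episode above 0.03 m).
It fails at once if the mallet is moved by more than 30 mm (distance of mallet from where it was at the start of the episode above 0.03 m).
It also fails if it takes over 40 s, if anything falls off the work surface, if the arm or the gripper's body presses on something with over 40 N, if the wrist force passes 120 N, or if a joint passes its speed limit or range.

## Working session

There is one attempt and no reset: what is moved stays moved. The work goes in short steps, Python scripts to look and compute and a tool call to move; the robot and the scene stay as the last step left them, time stands still between calls to the robot, and variables do not carry over. Pictures are saved under pics/ and viewed, at most 10 in all, crops included, and the job is handed in when it is done.

Besides the shell and the picture viewer there is one more tool, called after ">>>" by a JSON object that holds its "name" and its "arguments". move_arm: Moves the arm, as the interface text tells. Its arguments: {"type":"object","properties":{"motion":{"type":"array","items":{"type":"array"}},"force":{"type":"number"}},"required":["motion"]}

```bash
mkdir -p pics
python3 - <<'E'
from station import env, eyes
import cv2,numpy as np
for n in("top","side"):
    im=eyes.camera(n); cv2.imwrite(f"pics/{n}0.png",im)
    c=eyes.get_calibration(n); print(n,c)
    np.save(f"{n}c.npy",c,allow_pickle=True)
o=env.get_obs(); print(o)
E
```

```text
top {'fov_y': 42.789675953258644, 'cx': 259.87484162482406, 'cy': 189.9769135333237, 'distortion': array([0.04877278, 0.        , 0.        , 0.        , 0.        ]), 'world_to_cam': array([[ 0.01277094, -0.99991688, -0.00177273, -0.08324333],
       [-0.97400305, -0.01203891, -0.22621476,  0.57902637],
       [ 0.22617461,  0.00461562, -0.97407584,  1.56098582],
       [ 0.        ,  0.        ,  0.        ,  1.        ]])}
side {'fov_y': 57.01645787162823, 'cx': 256.3937984801105, 'cy': 197.09399114678368, 'distortion': array([-0.04816728,  0.        ,  0.        ,  0.        ,  0.        ]), 'world_to_cam': array([[ 0.99770763, -0.06708884,  0.00886409, -0.57774743],
       [-0.04282828, -0.72740638, -0.68486911,  0.01059477],
       [ 0.05239487,  0.68291951, -0.72861219,  1.17567223],
       [ 0.        ,  0.        ,  0.        ,  1.        ]])}
{'t': 0.1, 'joints': array([ 1.11639441,  0.43516395,  0.02497848,  1.57400677, -0.01157625,
        1.13399548, -0.07507786]), 'joint_vel': array([-0.0011584 , -0.00149127,  0.00103471, -0.0029819 ,  0.00141301,
       -0.00099803, -0.00150707]), 'tau': array([ 3.82625149e-03, -6.69130683e+01,  9.88336243e-01, -3.15146649e+01,
       -6.05568616e-02,  3.75483383e-02,  3.65514074e-05]), 'position': array([ 0.21516641, -0.58634423,  0.25101662]), 'tool_rot': array([-3.09177618e+00, -5.49459349e-01,  6.27943661e-04]), 'wrist_force': array([-0.56672503,  0.11060402,  0.53604494]), 'wrist_torque': array([ 0.0142377 , -0.02700723, -0.00402334]), 'grasp_force': 0.0, 'gripper_width': 0.09165269789508526}
```

View pics/top0.png

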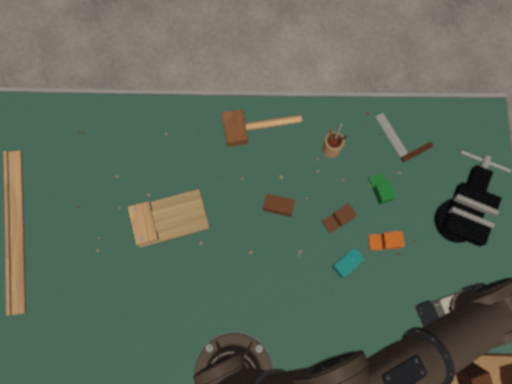

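View pics/side0.png

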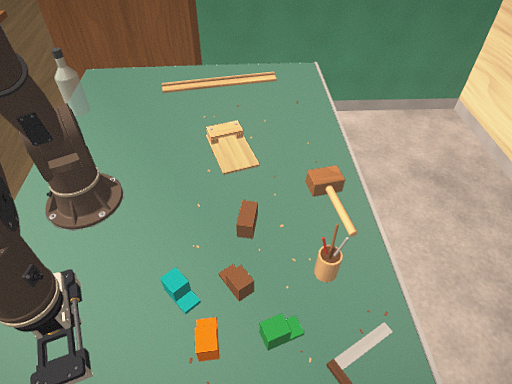

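The top view shows the plain block at (279,205), the toed walnut blank at about (339,218), and the board at (169,218) with its retaining block on the left side. I'll enlarge the blank and board next.

Run:
```python
import cv2,numpy as np
t=cv2.imread("pics/top0.png"); s=cv2.imread("pics/side0.png")
def crop(im,x,y,w,h,k):
    return cv2.resize(im[y:y+h,x:x+w],None,fx=k,fy=k,interpolation=cv2.INTER_CUBIC)
a=crop(t,315,195,50,40,8); b=crop(s,210,255,50,50,8)  #400x320, 400x400
c=crop(t,120,180,100,70,4) #400x280
d=crop(s,195,112,80,65,5)[:200]
L=np.vstack([a,c]); R=np.vstack([crop(s,212,258,50,40,8),crop(s,190,112,80,56,5)])
cv2.imwrite("pics/crop1.png",np.hstack([L,R]))
```

```text
(no output)
```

View pics/crop1.png

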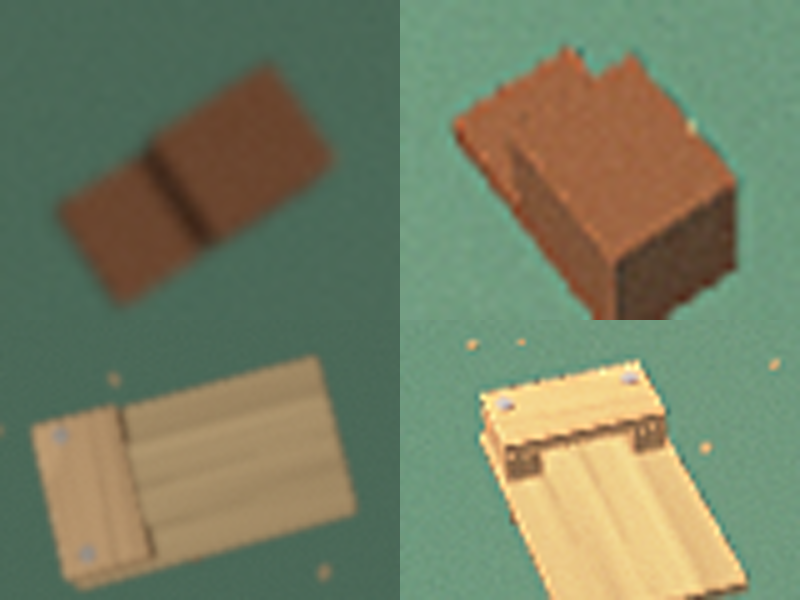

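The crop shows the following, in montage pixels:
- **Blank in top view:** the toe points lower left. Its toe-end corners are at (60,208) and (122,303), and its rear top corners at (268,62) and (336,155).
- **Board:** the block end is on the left. The plate's rear corners are at (318,357) and (355,515).

I'll fit both poses from these corners.

```bash
cat > h.py <<'E'
import numpy as np, cv2
from scipy.optimize import least_squares
def load(n): return np.load(n+"c.npy",allow_pickle=True).item()
def proj(c,P):
    f=192/np.tan(np.radians(c["fov_y"]/2)); M=c["world_to_cam"]
    K=np.array([[f,0,c["cx"]],[0,f,c["cy"]],[0,0,1.]])
    return cv2.projectPoints(np.asarray(P,float),cv2.Rodrigues(M[:3,:3])[0],M[:3,3],K,c["distortion"])[0][:,0]
def world(p,L):
    c,s=np.cos(p[2]),np.sin(p[2]); L=np.asarray(L)/1000.
    return np.c_[p[0]+c*L[:,0]-s*L[:,1],p[1]+s*L[:,0]+c*L[:,1],L[:,2]]
def fit(obs,p0):  # obs: list of (cal, local mm, px)
    r=lambda p:np.concatenate([(proj(c,world(p,L))-px).ravel() for c,L,px in obs])
    s=least_squares(r,p0,loss="soft_l1"); return s.x,r(s.x)
def un(pts,off,org,k): return (np.array(pts)-off+.5)/k-.5+org
E
python3 - <<'E'
from h import *
T,S=load("top"),load("side")
ob=[(T,[[-30,-25,60],[-30,25,60],[70,25,14],[70,-25,14]],un([(268,62),(336,155),(122,305),(60,208)],(0,0),(315,195),8)),
(S,[[70,25,14],[30,25,60],[-30,25,60],[-30,-25,60],[30,-25,60],[70,-25,14]],un([(455,122),(515,145),(612,258),(737,185),(633,57),(570,47)],(400,0),(212,258),8))]
bd=[(T,[[-120,-70,12],[-120,70,12],[120,-65,48],[50,-65,48],[50,65,48]],un([(318,357),(355,515),(33,428),(113,408),(152,558)],(0,320),(120,180),4)),
(S,[[120,65,48],[120,-65,48],[50,-65,48],[50,65,48],[-120,-70,12]],un([(482,397),(638,362),(664,412),(505,445),(747,585)],(400,320),(190,112),5))]
for n,o,p0 in(("blank",ob,[.45,-.3,2.1]),("board",bd,[.45,.25,1.83])):
    for oo in(o,o[:1],o[1:]):
        p,r=fit(oo,p0); print(n,p.round(4),r.reshape(-1,2).round(1).tolist())
E
```

```text
blank [ 0.5098 -0.3579  2.1524] [[0.3, -1.2], [0.5, -0.3], [0.2, -0.8], [-0.4, -1.0], [-0.8, -0.0], [-1.2, -1.4], [-0.1, 1.1], [0.2, -0.3], [-0.3, -0.3], [-0.3, 0.1]]
blank [ 0.5073 -0.3571  2.1639] [[-0.1, -0.5], [0.3, 0.4], [0.2, 0.1], [-0.6, -0.1]]
blank [ 0.5107 -0.3583  2.1468] [[-0.4, 0.0], [-0.8, -1.4], [0.2, 1.2], [0.5, -0.1], [0.1, -0.1], [0.2, 0.2]]
board [0.4941 0.2293 1.8483] [[-0.0, -0.1], [0.5, -0.6], [-0.1, -0.5], [0.6, -0.9], [-0.8, -0.9], [-0.9, -0.4], [-0.5, 0.3], [-0.3, 0.1], [-1.0, 0.2], [-0.9, -0.4]]
board [0.492  0.2292 1.854 ] [[-0.2, 0.3], [0.5, -0.2], [-0.2, 0.3], [0.5, -0.2], [-0.6, -0.2]]
board [0.497  0.2289 1.8508] [[-0.2, -0.4], [0.1, 0.3], [0.4, 0.1], [-0.3, 0.3], [-0.0, -0.4]]
```

>>> {"name": "move_arm", "arguments": {"motion": [[[0.4, -0.14, 0], 0, 91], [[0.9, -0.28, 0.1], 0, 91], [[0.9, -0.28, 0.2], 0, 91], [[0.9, -0.28, 0.3], 0, 91], [[0.9, -0.28, 0.3], 0, 91]]}}

```text
t: 0.52
position: [0.3492, -0.4832, 0.2154]
tool_rot: [3.093, 0.549, 0.0]
wrist_force: [0.4, -0.3, -0.9]
gripper_width: 0.0908
grasp_force: 0.0
```

>>> {"name": "move_arm", "arguments": {"motion": [[[0.9, -0.28, 0.3], 0, 91], [[0.9, -0.28, 0.3], 0, 91], [[0.9, -0.28, 0.3], 0, 91], [[0.9, -0.28, 0.3], 0, 91], [[0.9, -0.28, 0.2], 0, 91]]}}

```text
t: 0.93
position: [0.4985, -0.3681, 0.1582]
tool_rot: [-3.092, -0.549, 0.002]
wrist_force: [-1.0, -1.0, -0.4]
gripper_width: 0.0911
grasp_force: 0.0
```

>>> {"name": "move_arm", "arguments": {"motion": [[[0.4, -0.14, 0], -1, 91], [[0, 0, 0], -1, 91], [[0, 0, 0], -1, 91], [[0, 0, 0], -1, 91], [[0, 0, 0], -1, 91]]}}

```text
t: 1.35
position: [0.5108, -0.3586, 0.1592]
tool_rot: [-2.919, -1.159, 0.001]
wrist_force: [-0.3, -0.4, 0.5]
gripper_width: 0.0908
grasp_force: 0.0
```

>>> {"name": "move_arm", "arguments": {"motion": [[[0, 0, 0], -1, 91], [[0, 0, 0], -1, 91], [[0, 0, 0], -1, 91], [[0, 0, 0], -1, 91], [[0, 0, 0], -1, 91]]}}

```text
t: 1.77
position: [0.5107, -0.3589, 0.1593]
tool_rot: [-2.631, -1.715, 0.001]
wrist_force: [-0.4, 0.7, -0.2]
gripper_width: 0.0907
grasp_force: 0.0
```

>>> {"name": "move_arm", "arguments": {"motion": [[[0, 0, 0], -1, 91], [[0, 0, 0], -1, 91], [[0, 0, 0], -1, 91], [[0, 0, 0], -1, 91], [[0, 0, 0], -1, 91]]}}

```text
t: 2.18
position: [0.5106, -0.3589, 0.1593]
tool_rot: [-2.238, -2.204, 0.0]
wrist_force: [-0.1, -0.8, -0.3]
gripper_width: 0.0914
grasp_force: 0.0
```

>>> {"name": "move_arm", "arguments": {"motion": [[[0, 0, 0], -1, 91], [[0, 0, 0], -1, 91], [[0, 0, 0], -1, 91], [[0, 0, 0], -1, 91], [[0, 0, 0], -1, 91]]}}

```text
t: 2.6
position: [0.5107, -0.3589, 0.1593]
tool_rot: [-1.755, -2.604, 0.0]
wrist_force: [-0.5, -0.8, -0.2]
gripper_width: 0.0911
grasp_force: 0.0
```

>>> {"name": "move_arm", "arguments": {"motion": [[[0, 0, 0], -1, 91], [[0, 0, 0], -1, 91], [[0, 0, 0], -0.5, 91], [[0, 0, 0], 0, 91]]}}

```text
t: 2.93
position: [0.5106, -0.359, 0.1592]
tool_rot: [-1.489, -2.765, -0.0]
wrist_force: [0.1, 0.4, -0.1]
gripper_width: 0.091
grasp_force: 0.0
```

Run:
```python
from station import env, eyes
import cv2,numpy as np
c=eyes.get_calibration("wrist"); np.save("wristc.npy",c,allow_pickle=True)
im=eyes.camera("wrist"); cv2.imwrite("pics/w1.png",im)
from h import *
p=[.509,-.358,2.155]
print(proj(c,world(p,[[-30,-25,60],[-30,25,60],[30,25,60],[30,-25,60],[70,25,14],[70,-25,14]])).round(0).tolist())
o=env.get_obs();print(o["t"],o["position"],o["tool_rot"],o["joints"].round(2))
```

```text
[[287.0, 238.0], [221.0, 238.0], [219.0, 161.0], [289.0, 161.0], [224.0, 103.0], [284.0, 103.0]]
2.9833 [ 0.5106426  -0.35896061  0.15930091] [-1.49328009e+00 -2.76311092e+00 -2.90711302e-04] [ 0.86  0.57 -0.51  1.65  0.32  1.    0.83]
```

View pics/w1.png

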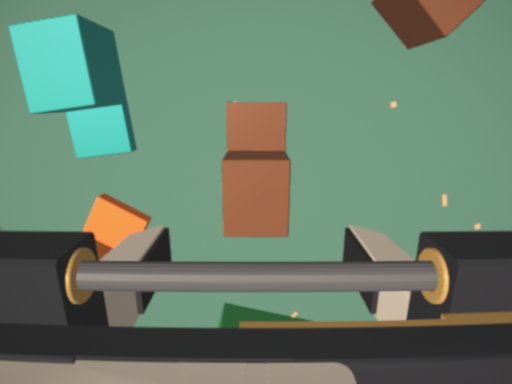

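The wrist view shows the toed blank centred and square. Its body top spans columns 222–289 and rows 158–238, and the toe spans rows 103–150, within 3 px of the prediction. Next I descend and grip.

>>> {"name": "move_arm", "arguments": {"motion": [[[0, 0, 0.6], 0, 91], [[0, 0, 0.8], 0, 91], [[0, 0, 0.8], 0, 91], [[0, 0, 0.5], 0, 91], [[0, 0, 0.2], 0, 91]]}}

```text
t: 3.4
position: [0.5089, -0.3581, 0.0403]
tool_rot: [-1.492, -2.759, -0.0]
wrist_force: [-0.3, -0.4, 0.2]
gripper_width: 0.0911
grasp_force: 0.0
```

>>> {"name": "move_arm", "arguments": {"motion": [[[0, 0, 0], 0, 40], [[0, 0, 0], 0, 40], [[0, 0, 0], 0, 40], [[0, 0, 0], 0, 40], [[0, 0, 0], 0, 40]], "force": 20}}

```text
t: 3.82
position: [0.5117, -0.3594, 0.0452]
tool_rot: [1.492, 2.762, -0.0]
wrist_force: [0.6, 0.2, 0.1]
gripper_width: 0.0623
grasp_force: 0.0
```

>>> {"name": "move_arm", "arguments": {"motion": [[[0, 0, 0], 0, 40], [[0, 0, 0], 0, 40], [[0, 0, 0], 0, 40], [[0, 0, 0], 0, 40], [[0, 0, 0], 0, 40]], "force": 20}}

```text
t: 4.23
position: [0.5112, -0.3593, 0.0444]
tool_rot: [1.492, 2.764, -0.001]
wrist_force: [-1.2, 0.5, 6.3]
gripper_width: 0.0494
grasp_force: 20.0
```

>>> {"name": "move_arm", "arguments": {"motion": [[[0, 0, -0.3], 0, 40], [[0, 0, -0.7], 0, 40], [[0, 0, -0.8], 0, 40], [[0, 0, -0.8], 0, 40], [[0, 0, -0.6], 0, 40]], "force": 30}}

```text
t: 4.65
position: [0.5115, -0.3588, 0.175]
tool_rot: [1.491, 2.763, 0.0]
wrist_force: [0.7, -0.1, -1.4]
gripper_width: 0.0496
grasp_force: 30.0
```

>>> {"name": "move_arm", "arguments": {"motion": [[[0.2, 0.13, 0], 0, 40], [[0.5, 0.32, 0], 0, 40], [[0.7, 0.45, 0], 0, 40], [[0.7, 0.45, 0], 0, 40], [[0.7, 0.45, 0], 0, 40]]}}

```text
t: 5.07
position: [0.509, -0.2242, 0.1717]
tool_rot: [-1.493, -2.764, -0.0]
wrist_force: [1.0, 0.2, -0.6]
gripper_width: 0.0498
grasp_force: 30.0
```

>>> {"name": "move_arm", "arguments": {"motion": [[[0.7, 0.45, 0], 0, 40], [[0.7, 0.45, 0], 0, 40], [[0.7, 0.45, 0], 0, 40], [[0.7, 0.45, 0], 0, 40], [[0.7, 0.45, 0], 0, 40]]}}

```text
t: 5.48
position: [0.5073, -0.0576, 0.1718]
tool_rot: [-1.492, -2.764, 0.0]
wrist_force: [0.7, 0.7, -0.6]
gripper_width: 0.0497
grasp_force: 30.0
```

>>> {"name": "move_arm", "arguments": {"motion": [[[0.7, 0.45, 0], 0, 40], [[0.7, 0.45, 0], 0, 40], [[0.7, 0.45, 0], 0, 40], [[0.7, 0.45, 0], 0, 40], [[0.7, 0.45, 0], 0, 40]]}}

```text
t: 5.9
position: [0.5057, 0.1087, 0.1718]
tool_rot: [-1.492, -2.765, 0.001]
wrist_force: [1.2, 0.1, -2.1]
gripper_width: 0.05
grasp_force: 30.0
```

>>> {"name": "move_arm", "arguments": {"motion": [[[0.6, 0.38, 0], 0, 40], [[0.3, 0.19, 0], 0, 40], [[0.1, 0.06, 0], 0.5, 40], [[0, 0, 0], 0.8, 40], [[0, 0, 0], 0.8, 40]]}}

```text
t: 6.32
position: [0.5048, 0.1552, 0.1716]
tool_rot: [-1.72, -2.628, 0.001]
wrist_force: [0.1, -0.1, -1.1]
gripper_width: 0.0501
grasp_force: 30.0
```

>>> {"name": "move_arm", "arguments": {"motion": [[[0, 0, 0], 0.8, 40], [[0, 0, 0], 0.6, 40], [[0, 0, 0], 0.3, 40], [[0, 0, 0], 0, 40]]}}

```text
t: 6.65
position: [0.5052, 0.1544, 0.1717]
tool_rot: [-1.894, -2.507, 0.001]
wrist_force: [0.1, 0.5, -0.6]
gripper_width: 0.0496
grasp_force: 30.0
```

```bash
cat > look.py <<'E'
import sys
from station import env, eyes
from h import *
n=sys.argv[1]
o=env.get_obs(); r=o["tool_rot"]; yaw=(2*np.arctan2(r[1],r[0]))%(2*np.pi)
B=[.494,.229,1.851]; c,s=np.cos(B[2]),np.sin(B[2])
d=o["position"][:2]-B[:2]
print("t",o["t"],"TCP in board mm",(1000*np.array([c*d[0]+s*d[1],-s*d[0]+c*d[1]])).round(1),"z",(1000*o["position"][2]).round(1),"dyaw",round(yaw-B[2],4),"w",o["gripper_width"],o["wrist_force"].round(1))
if len(sys.argv)>2:
    ims=[]
    for cam,reg,k in(("side",(180,100,100,100),4),("wrist",None,1)):
        cal=eyes.get_calibration(cam); im=eyes.camera(cam); cv2.imwrite(f"pics/{n}_{cam}.png",im)
        np.save(f"{cam}_{n}.npy",cal,allow_pickle=True)
        if reg: x,y,w,h=reg; im=cv2.resize(im[y:y+h,x:x+w],None,fx=k,fy=k,interpolation=cv2.INTER_CUBIC)
        else: im=cv2.resize(im,(400,300))
        ims.append(im)
    ims[1]=cv2.copyMakeBorder(ims[1],0,100,0,0,cv2.BORDER_CONSTANT)
    cv2.imwrite(f"pics/{n}.png",np.hstack(ims))
E
python3 look.py a 1
```

```text
t 6.65 TCP in board mm [-74.8   9.9] z 171.7 dyaw -0.0035 w 0.049628009931897206 [ 0.1  0.5 -0.6]
```

View pics/a.png

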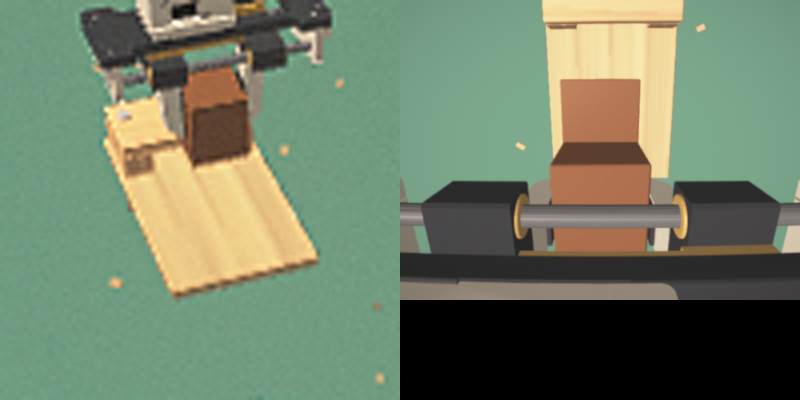

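The blank is held over the board. In the wrist panel the block's top front edge runs from (543,20) to (683,20), square with the toe. I'll check this against the fitted board pose while lowering part of the way.

Run:
```python
from h import *
c=np.load("wrist_a.npy",allow_pickle=True).item()
B=[.494,.229,1.851]
print((proj(c,world(B,[[50,65,48],[50,-65,48],[50,-65,34],[50,65,34],[-120,70,12]]))/1.28+[400,0]).round(1).tolist())
```

```text
[[539.8, 22.4], [679.7, 22.5], [675.5, 25.5], [543.0, 25.4], [550.7, 179.2]]
```

>>> {"name": "move_arm", "arguments": {"motion": [[[0, -0.25, 0.4], 0, 40], [[0.1, 0, 0.7], 0, 40], [[0.1, 0, 0.7], 0, 40], [[0, 0, 0.4], 0, 40], [[0, 0, 0], 0, 40]]}}

```text
t: 7.17
position: [0.4917, 0.1585, 0.0807]
tool_rot: [-1.89, -2.506, 0.007]
wrist_force: [-0.4, 0.2, -1.2]
gripper_width: 0.0502
grasp_force: 30.0
```

```bash
python3 look.py b 1
python3 - <<'E'
import cv2
cv2.imwrite("pics/b2.png",cv2.resize(cv2.imread("pics/b_wrist.png"),(800,600)))
from h import *
c=np.load("wrist_b.npy",allow_pickle=True).item()
B=[.494,.229,1.851]
print((proj(c,world(B,[[50,65,48],[50,-65,48],[50,37,34],[50,-37,34],[120,65,48],[120,-65,48],[50,70,12],[50,-70,12]]))/.64).round(1).tolist())
E
```

```text
t 7.1667 TCP in board mm [-67.1  21.7] z 80.7 dyaw -0.0016 w 0.05017521259014912 [-0.4  0.2 -1.2]
[[249.9, 9.7], [680.7, 12.6], [347.8, 20.3], [575.1, 21.5], [238.6, -252.8], [699.2, -244.3], [264.4, 36.9], [643.9, 38.6]]
```

View pics/b2.png

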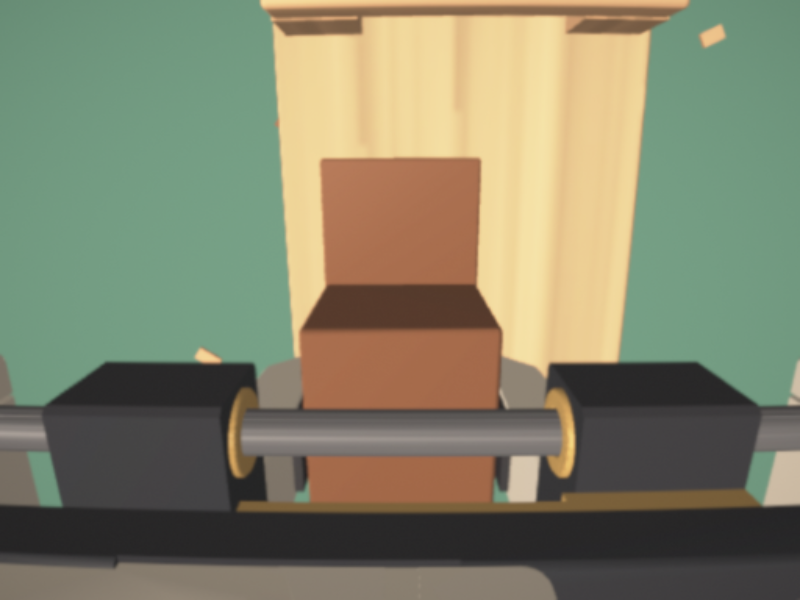

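The wrist view shows the mouth between columns 362 and 567 and the toe between 321 and 480. The toe is square but sits about 22 mm to the left, because I shifted y the wrong way. I'll correct that and lower to about 3 mm above the plate.

>>> {"name": "move_arm", "arguments": {"motion": [[[0, 0.2, 0.1], 0, 40], [[0, 0.25, 0.2], 0, 40], [[0, 0.14, 0.15], 0, 40], [[0, 0, 0.05], 0, 40], [[0, 0, 0], 0, 40]]}}

```text
t: 7.68
position: [0.5167, 0.1657, 0.0631]
tool_rot: [-1.894, -2.506, 0.001]
wrist_force: [-0.5, 0.3, -0.5]
gripper_width: 0.0499
grasp_force: 30.0
```

>>> {"name": "move_arm", "arguments": {"motion": [[[0.2, 0, 0], 0, 40], [[0.3, 0, 0], 0, 40], [[0.2, 0, 0], 0, 40], [[0, 0, 0], 0, 40]]}}

```text
t: 8.02
position: [0.5078, 0.1961, 0.0643]
tool_rot: [-1.888, -2.51, -0.003]
wrist_force: [0.3, 0.3, -0.8]
gripper_width: 0.05
grasp_force: 30.0
```

```bash
python3 look.py c 1
python3 - <<'E'
from h import *
a=cv2.imread("pics/c.png");w=cv2.imread("pics/c_wrist.png")
s=cv2.imread("pics/c_side.png")[115:175,190:270]
cv2.imwrite("pics/c2.png",np.hstack([cv2.resize(s,(400,300),interpolation=cv2.INTER_CUBIC),cv2.resize(w,(400,300))]))
E
```

```text
t 8.0167 TCP in board mm [-35.4  -4.2] z 64.3 dyaw 0.0005 w 0.049996729847494835 [ 0.3  0.3 -0.8]
```

View pics/c2.png

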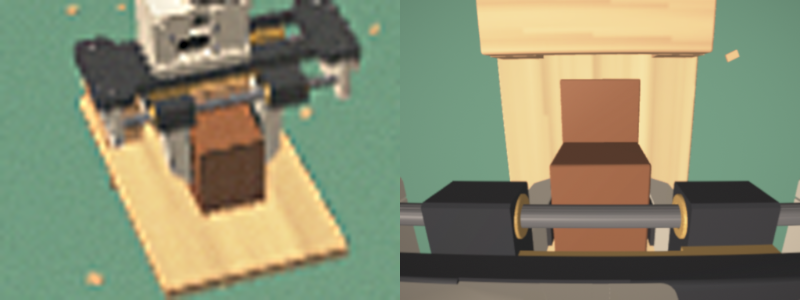

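The toe is now just before the mouth and within 2 mm of the middle line. The block edge spans columns 480–713 and the toe is centred at 600. It needs to come down about 5 mm before it goes in.

>>> {"name": "move_arm", "arguments": {"motion": [[[0, -0.04, 0.1], 0, 40], [[0, 0, 0.04], 0, 40], [[0, 0, 0], 0, 40], [[0, 0, 0], 0, 40]]}}

```text
t: 8.45
position: [0.5073, 0.1917, 0.0578]
tool_rot: [-1.894, -2.506, 0.001]
wrist_force: [0.2, 0.1, -1.6]
gripper_width: 0.0499
grasp_force: 30.0
```

>>> {"name": "move_arm", "arguments": {"motion": [[[0.2, 0, 0], 0, 40], [[0.3, 0, 0], 0, 40], [[0.3, 0, 0], 0, 40], [[0.2, 0, 0], 0, 40], [[0.1, 0, 0], 0, 40]]}}

```text
t: 8.87
position: [0.4944, 0.2373, 0.0584]
tool_rot: [-1.889, -2.509, -0.002]
wrist_force: [0.2, 0.2, -1.1]
gripper_width: 0.0498
grasp_force: 30.0
```

>>> {"name": "move_arm", "arguments": {"motion": [[[0.04, 0, 0], 0, 40], [[0.03, 0, 0], 0, 40], [[0.03, 0, 0], 0, 40], [[0.03, 0, 0], 0, 40], [[0, 0, 0], 0, 40]]}}

```text
t: 9.28
position: [0.4939, 0.2394, 0.0581]
tool_rot: [1.894, 2.506, -0.0]
wrist_force: [-0.6, -0.6, -1.4]
gripper_width: 0.0499
grasp_force: 30.0
```

>>> {"name": "move_arm", "arguments": {"motion": [[[0.03, 0, 0], 0, 40], [[0.03, 0, 0], 0, 40], [[0.03, 0, 0], 0, 40], [[0, 0, 0], 0, 40]]}}

```text
t: 9.62
position: [0.4934, 0.2415, 0.0581]
tool_rot: [1.894, 2.505, -0.002]
wrist_force: [1.7, -4.0, 1.2]
gripper_width: 0.0499
grasp_force: 30.0
```

The toe has touched the back wall: about 4 N of push back at TCP x ≈ 12 mm, as expected. Next I set it down on the plate.

>>> {"name": "move_arm", "arguments": {"motion": [[[0, 0, 0.02], 0, 40], [[0, 0, 0.02], 0, 40], [[0, 0, 0.02], 0, 40], [[0, 0, 0], 0, 40]], "force": 15}}

```text
t: 9.95
position: [0.4934, 0.2415, 0.0563]
tool_rot: [1.894, 2.504, -0.002]
wrist_force: [-0.2, -6.9, 9.4]
gripper_width: 0.0499
grasp_force: 15.0
```

>>> {"name": "move_arm", "arguments": {"motion": [[[0, 0, 0], 0, 55], [[0, 0, 0], 0, 70], [[0, 0, 0], 0, 80], [[0, 0, 0], 0, 90], [[0, 0, 0], 0, 90]]}}

```text
t: 10.37
position: [0.4928, 0.2433, 0.0556]
tool_rot: [-1.893, -2.507, -0.0]
wrist_force: [0.2, -0.3, 0.5]
gripper_width: 0.0773
grasp_force: 0.0
```

>>> {"name": "move_arm", "arguments": {"motion": [[[0, 0, 0], 0, 90], [[0, 0, -0.2], 0, 90], [[0, 0, -0.6], 0, 90], [[0, 0, -0.8], 0, 90], [[0, 0, -0.8], 0, 90]]}}

```text
t: 10.78
position: [0.4922, 0.2429, 0.1528]
tool_rot: [-1.892, -2.506, 0.002]
wrist_force: [-0.5, -0.4, -0.6]
gripper_width: 0.09
grasp_force: 0.0
```

>>> {"name": "move_arm", "arguments": {"motion": [[[-0.6, 0, -0.6], 0, 90], [[-0.8, 0, -0.3], 0, 90], [[-0.8, 0, 0], 0, 90], [[-0.6, 0, 0], 0, 90], [[0, 0, 0], 0, 90]]}}

```text
t: 11.2
position: [0.5252, 0.1289, 0.1883]
tool_rot: [1.901, 2.498, -0.003]
wrist_force: [0.4, -0.4, -1.2]
gripper_width: 0.0903
grasp_force: 0.0
```

```bash
python3 look.py d 1
python3 - <<'E'
from station import eyes
from h import *
t=eyes.camera("top"); cv2.imwrite("pics/d_top.png",t)
w=cv2.imread("pics/d_wrist.png"); s=cv2.imread("pics/d_side.png")[105:180,180:280]
tt=cv2.resize(t[180:255,120:220],(400,300),interpolation=cv2.INTER_CUBIC)
cv2.imwrite("pics/d2.png",np.vstack([np.hstack([tt,cv2.resize(w,(400,300))]),np.hstack([cv2.resize(s,(400,300),interpolation=cv2.INTER_CUBIC),cv2.resize(t,(400,300))])]))
E
```

```text
t 11.2 TCP in board mm [-104.8   -2.4] z 188.3 dyaw -0.0106 w 0.09027454696615927 [ 0.4 -0.4 -1.2]
```

View pics/d2.png

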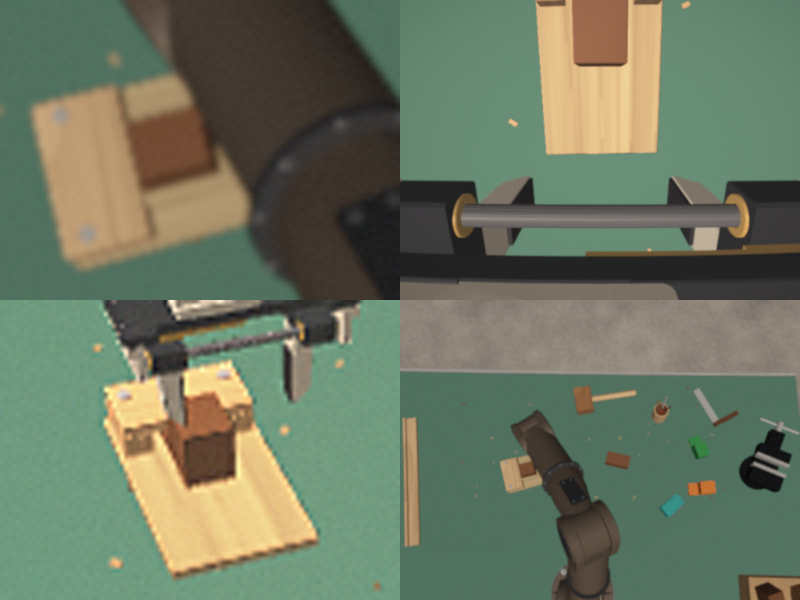

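The top, side and wrist views all show the blank upright, square and centred, with its toe under the overhang and the gripper clear. In the wrist panel its rear top corners are at (573,64) and (628,66), and the plate's rear corners at (547,154) and (657,152). I'll check the depth numerically.

Run:
```python
from h import *
c=np.load("wrist_d.npy",allow_pickle=True).item()
B=[.494,.229,1.851]
for x in(15,5): print((proj(c,world(B,[[x-30,25,72],[x-30,-25,72],[-120,70,12],[-120,-70,12]]))/1.28+[400,0]).round(1).tolist())
```

```text
[[569.3, 64.5], [623.1, 64.0], [542.5, 154.6], [653.5, 153.8]]
[[569.7, 75.5], [623.0, 75.1], [542.5, 154.6], [653.5, 153.8]]
```

The measurement matches x = 15 mm, which is fully home, so I'm handing the job in.

```bash
python3 -c "
from station import env
print(env.close_job())"
```

```text
the job is handed in; nothing more can be done
None
```

The toed walnut blank is flat on the board and square, with its toe fully home in the pocket (within about 1 mm by the wrist camera). It has been released, the plain block and mallet weren't touched, and the job was handed in at about 11 s; no verdict came back.

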